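# Set the drag brake on the bag-tie reel

## Robot

A 6-joint arm with a two-finger parallel gripper is mounted at the origin on a cart in front of the work surface, level with it; the furniture and walls round the work are solid. World frame = base frame: x ahead of the robot, y to its left, z up, the work surface at z = 0. Lengths are in mm, angles in rad, forces in N, time in s.
With the tool pointing down it reaches from about 300 to 875 mm from the base axis. Payload 6.4 kg.
Tool frame: the origin (TCP) lies midway between the tips of the shut fingers; the grasp point (between the pads) lies 19 mm behind it; z points along the fingers, y is the line along which they close (so a half turn about z gives the same grasp; the last joint's range is limited). The gripper opens to 85 mm and grips with 20 to 120 N. Pads are 22 mm wide; open, the fingers measure 114 mm over their backs; the gripper's body (76 mm by 85 mm) begins 54 mm behind the grasp point. The pads swing forward as they close: fully open they stand 13 mm farther back than shut.
Start: joints at [1.046, 0.181, 1.607, -0, 1.354, -0.206], TCP at [180.209, 546.045, 198.488] pointing down, gripper open.
Joint ranges: [-2.99, 2.99], [-0.89, 2.07], [0.3, 2.58], [-1.14, 4.28], [0, 2.63], [-3.12, 3.12]. Speed limits (rad/s): [2.57, 2.57, 3.01, 3.14, 3.14, 3.14].

## Interface

Orientations are given as a unit quaternion [w, x, y, z].
In Python, from workcell import r gives the robot as it stands. The module is installed in compiled form; this text tells all that it offers.
- The arm moves only by the shell command python3 -m crank 'ROWS' [FORCE]. ROWS is a JSON object whose one key "deltas" holds a list that holds one entry, the list of rows, each a list of 5 numbers: the shift along the tool's x, y, z in mm, then the turn about the tool's z in rad, then the finger opening in mm, from 0 to 85.4. A call has exactly 10 rows; each row is the pose to reach, as a shift and turn from the pose commanded when the call began, along the tool's axes at that moment; what a row does not reach only later rows make up. A row lasts 1/8 s, in which the tool goes at most 62.5 mm and 10.7 degrees, less where a joint would pass 70% of its speed; a pose out of reach is approached as far as the arm can. A call with a gripper value outside its range is refused whole. The fingers move at their own pace and stop on an object; FORCE is the grip in N (left out, the last holds). Time passes only in rows, so rows that repeat a pose let the fingers close, or fill a call up. It gives the time, the measured TCP pose, the force, the opening and the grip force at its end, in the units of the state.
- r.state(): the state, without advancing time (a new reading comes with each control period).
- r.read_camera(name): name is "scene" or "top" or "wrist"; returns a dict with "color" (480x640x3 uint8, red, green, blue), "vfov" (degrees; the focal length in pixels is half the picture's height over the tangent of half this angle, whatever the lens; pixels are square), "cx", "cy" (the principal point, pixels), "R" (3x3) and "t" (3): a world point X has camera coordinates R X + t; the wrist camera has in their place "hand_eye" (4x4, takes a point from camera to tool coordinates, whose origin is the TCP and whose axes are the flange's). Camera axes: x right, y down, z forward; pixel columns grow to the right and rows downward; lengths in mm; the calibration is good to about 2 mm. A picture is of the moment at which its call begins: read the wrist's pose just before it. There is no depth.
- r.close_job(): hands the job in; it is judged then, once.
The state is a dict: "t": time; "q": joint angles; "joint_vel": joint speeds; "joint_torque": joint torques, N m; "tcp_pos": TCP position; "orientation": TCP orientation; "wrist_force": force on the tool from outside, world axes, zero at the start; "ft_torque": the same for the moment, N m; "grip_width": opening from 0.0 (shut) to 1.0 (fully open); "grasp_force": force on a finger pad.
Only numpy, scipy, OpenCV 4.12 (cv2) and the standard library are available. Lean on these libraries where they do the work, as an engineer would, in place of code of your own. Each camera call takes 0.05 s, during which the arm holds its last target. There are 200 camera calls.

## Task

Slide the slotted aluminium brake plate in under the raised black brake knob of the reel unwinder until its slot is fully home on the threaded stud, let it lie flat on the reel and let go of it. Then screw the knob down clockwise until its foot just touches the plate, tighten it by one quarter of a turn more and no further, and let go. Work gently: do not press hard on the reel or lift it, and do not shift the tally counter or the marker pen.

Things in the scene. Friction and masses are not known exactly. Their poses are not given: they have to be found in the camera images.
- unwinder: Bench unwinder for bag-tie ribbon, fixed: grey base plate 190x190 mm, 12 mm high, with a steel platter, a black hub (radius 34 mm, top 42 mm above the table) that centres the reel, and on its axis an upright threaded steel stud, 16 mm thick. A ribbon guide (two pins, 46 mm high) stands 108 mm from the stud on its +y side. Origin: stud axis at table height; z up.
- stud (a point): Fixed point on the stud's axis at the height of the reel's top face, 64 mm above the table; z up. The origin of the plate belongs here (seated plate top: 70 mm above the table).
- knob_axis (a point): Fixed point on the stud's axis 100 mm above the table; it does not move with the knob. Here the black brake knob runs on the stud: round fluted head 50 mm across, 22 mm high; 15 mm below the head's lower edge the underside of its rubber-faced foot, 48 mm across. Head and foot turn as one. Right-hand thread: clockwise from above screws it down, 8 mm a turn. It stays where it is left.
- foot_zone (a point): Fixed point on the stud's axis 76 mm above the table. The knob's height and angle are not measured: at the start its foot's underside is 3.1 to 7.2 mm above the top of the seated plate (73 to 77 mm above the table; head 15 to 37 mm above that), so it touches after some 0.39 to 0.9 turn, which must be felt.
- brake_spring (a point): Fixed point on the stud's axis 90 mm above the table, for the feel of the brake: the knob runs freely at a steady 0.04 N m; after first touch a spring behind the foot (about 10 N per mm of knob travel) and the rubbing foot make the torque climb by 0.2 to 0.3 N m within a quarter turn, more or less with the friction. A quarter turn past touch presses with about 19 N.
- reel: Reel of red bag-tie ribbon with white flanges, 144 mm across, 50 mm high, 0.6 kg, with a 75 mm hole; it lies flat on the platter round the hub with about 3 mm of play. Origin: centre of its underside, 14 mm above the table; its flat top face is 64 mm above the table.
- brake_plate: Loose aluminium horseshoe plate, 6 mm thick, 0.16 kg, lying flat on the table right of the unwinder. Origin: underside, at the middle of the seat where the stud belongs; x points from the grip to the open end of the slot, z up. 94 mm wide (y), from x = -82 to +56 mm.
- slot_stop (a point): On the plate's underside at x = -10.5 mm, y = 0: the straight closed end of the slot. The slot is 22 mm wide, along x, open at the +x end: the 16 mm stud has 3 mm to either side and meets this stop when the plate's origin is 2.5 mm past the stud's axis.
- plate_grip (a point): Where to take the plate: black upright grip at the closed end, 12 mm thick along the plate's x, 40 mm wide along y, its top 32 mm above the plate's underside. The point lies in its middle, 22 mm above the underside, at x = -70 mm of the plate; axes as the plate's.
- tally_counter: Small round pale grey hand counter with a ring, 54x67x26 mm, a bystander left of the robot; origin: centre of its underside.
- marker_pen: Red and white marker pen, 135 mm long, 16 mm thick, a bystander lying left of the unwinder; origin: centre of its underside.

How it is judged (in metres and radians):
On the way, in this order (a step that is already met when the one before it is completed fails the run):
1. the plate's slot is home on the stud, the plate lies flat on the reel and is let go, not yet clamped (horizontal distance between brake_plate and stud below 0.006 m and z of brake_plate in the frame of stud between -0.004 and 0.004 m and angle between brake_plate's own z axis and vertical below 0.05 rad and contact force between each of the arm, the fingers and brake_plate below 0.05 N and contact force between brake_plate and reel below 4 N), for 0.2 s.
2. the knob is screwed down: its foot has touched and presses the plate on the reel (horizontal distance between brake_plate and stud below 0.006 m and z of brake_plate in the frame of stud between -0.004 and 0.004 m and angle between brake_plate's own z axis and vertical below 0.05 rad and contact force between brake_plate and reel above 13 N and contact force between the fingers and brake_plate below 0.05 N), for 0.1 s.
At the end, for the whole second after the job is handed in: The plate lies at rest flat on the reel (within 0.05 rad and 4 mm in height), its seat within 6 mm of the stud's axis; the knob holds it on the reel with 13 to 27 N, its weight included: a quarter turn past first touch, give or take some 35 degrees; the reel lies flat, within 8 mm of the axis (horizontal distance between brake_plate and stud below 0.006 m and z of brake_plate in the frame of stud between -0.004 and 0.004 m and angle between each of brake_plate, reel's own z axis and vertical below 0.05 rad and contact force between brake_plate and reel between 13 and 27 N and linear speed of brake_plate below 0.02 m/s and horizontal distance between reel and stud below 0.008 m).
It fails at once if the plate is pressed on the reel with more than 38 N (knob overtightened by far, or plate forced down) (contact force between brake_plate and reel above 38 N).
It fails at once if the reel is lifted or pushed off its hub (horizontal distance between reel and stud above 0.015 m or z of reel in the frame of unwinder above 0.03 m).
It fails at once if the tally counter or the marker pen is shifted by more than 30 mm (distance of any of tally_counter, marker_pen from where it was at the start of the episode above 0.03 m).
It also fails if it takes over 72 s, if anything falls off the work surface, if the arm or the gripper's body presses on something with over 40 N, if the wrist force passes 120 N, or if a joint passes its speed limit or range.

## Working session

There is one attempt and no reset: what is moved stays moved. The work goes in short steps, Python scripts to look and compute and a shell command to move; the robot and the scene stay as the last step left them, time stands still between calls to the robot, and variables do not carry over. Pictures are saved under pics/ and viewed, at most 10 in all, crops included, and the job is handed in when it is done.

```bash
mkdir -p pics; cat > h.py <<'E'
from workcell import r
import numpy as np, cv2
def pic(name,out):
    s=r.state(); c=r.read_camera(name)
    cv2.imwrite(out,cv2.cvtColor(c["color"],cv2.COLOR_RGB2BGR)); 
    np.save(out+'.npy',dict(c=c,s=s),allow_pickle=True); return c,s
E
python3 - <<'E'
from h import *
for n in("scene","top"):
    c,s=pic(n,f"pics/{n}0.png"); print(n,{k:c[k] for k in c if k!="color"})
print(r.state())
E
```

```text
scene {'vfov': 42.99916138874006, 'cx': 316.84406815175197, 'cy': 238.104707483212, 'R': array([[ 6.32605882e-01, -7.74473836e-01, -2.75665830e-04],
       [-5.32660068e-01, -4.34829068e-01, -7.26083283e-01],
       [ 5.62212637e-01,  4.59471392e-01, -6.87606712e-01]]), 't': array([-321.12609086,  287.53211057, 1212.45413455])}
top {'vfov': 48.56529490741539, 'cx': 323.66242834494943, 'cy': 239.6625461809277, 'R': array([[ 0.01881099, -0.99949615, -0.02556527],
       [-0.99739659, -0.01697885, -0.07008402],
       [ 0.06961464,  0.02681706, -0.99721344]]), 't': array([ -34.19758377,  494.52996562, 1159.08773622])}
{'t': 0.1, 'q': array([ 1.04570755e+00,  1.81464234e-01,  1.60788342e+00,  1.52164291e-05,
        1.35382832e+00, -2.06294751e-01]), 'joint_vel': array([ 0.00068124, -0.00211406, -0.00049184,  0.00136303, -0.00203967,
        0.00076909]), 'joint_torque': array([ 1.22912676e-03, -4.45872009e+01, -3.52241492e+01, -3.18878620e-04,
        4.10228939e-03,  3.91485457e-05]), 'tcp_pos': array([179.91511313, 545.55681112, 197.68759214]), 'orientation': array([-2.90032341e-04,  1.58724463e-01,  9.87322601e-01, -7.36659035e-04]), 'wrist_force': array([ 0.36933555, -0.05249473, -0.53149278]), 'ft_torque': array([ 0.0112976 , -0.02958636, -0.00423215]), 'grasp_force': 0.0, 'grip_width': 1.0019465259130402}
```

View pics/top0.png

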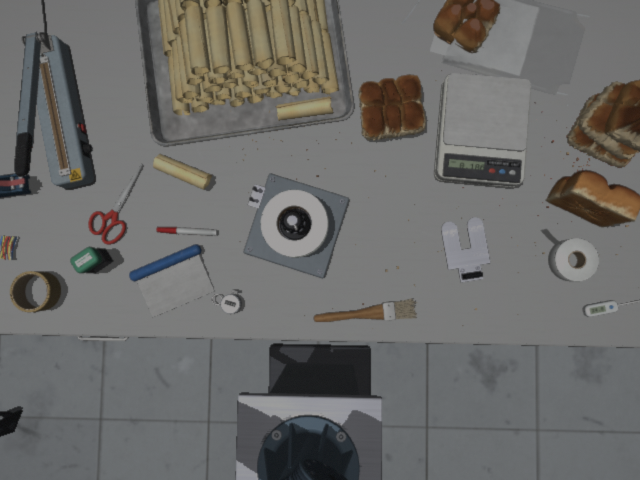

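View pics/scene0.png

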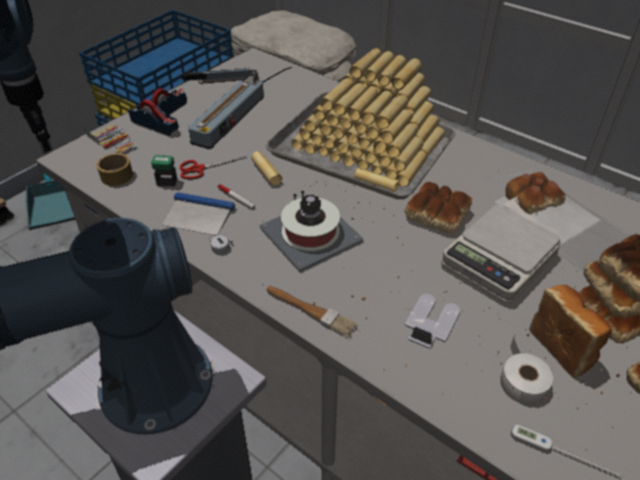

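The top view shows the unwinder at about (297,223), the plate at about (465,248) with its slot opening up-image and its grip at (471,276), the pen at (187,231) and the counter at (231,303). I'll enlarge the unwinder and the plate.

```bash
python3 - <<'E'
from h import *
im=cv2.imread("pics/top0.png")
def crop(x,y,w,h,k):
    return cv2.resize(im[y:y+h,x:x+w],None,fx=k,fy=k,interpolation=cv2.INTER_CUBIC)
a=crop(240,170,114,114,4); b=crop(435,210,60,80,5.7)
H=max(a.shape[0],b.shape[0]); o=np.zeros((H,a.shape[1]+b.shape[1],3),np.uint8)
o[:a.shape[0],:a.shape[1]]=a; o[:b.shape[0],a.shape[1]:]=b; print(a.shape,b.shape)
cv2.imwrite("pics/crop0.png",o)
E
```

```text
(456, 456, 3) (456, 342, 3)
```

View pics/crop0.png

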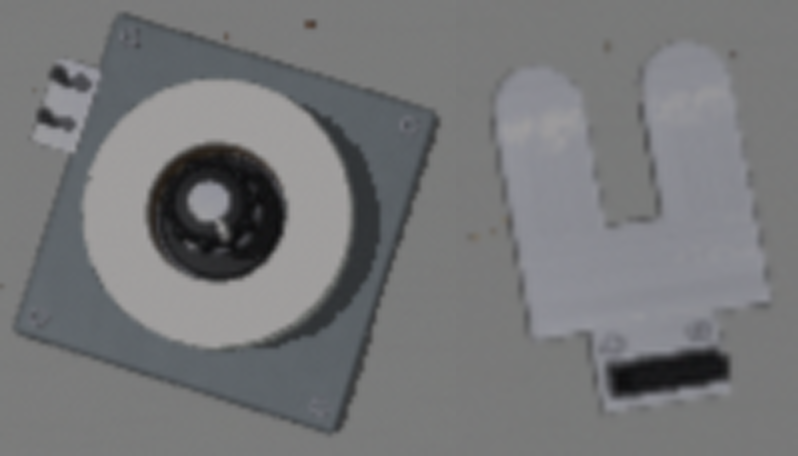

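The crop shows the base plate's corners at (120,13), (438,117), (338,432) and (15,328), and the reel rim centred at (218,213). The slot end runs (604,226)–(662,217), the plate shoulders are at (533,336) and (770,300), and the grip is the black bar at (607–730, 350–397).

```bash
cat >> h.py <<'E'
def ray(c,uv,z,s=None):
    f=240/np.tan(np.radians(c["vfov"])/2)
    d=np.array([(uv[0]-c["cx"])/f,(uv[1]-c["cy"])/f,1])
    if "R" in c: R=c["R"].T; o=-R@c["t"]
    else:
        from scipy.spatial.transform import Rotation as Ro
        w,x,y,zz=s["orientation"]; T=np.eye(4); T[:3,:3]=Ro.from_quat([x,y,zz,w]).as_matrix(); T[:3,3]=s["tcp_pos"]
        T=T@c["hand_eye"]; R=T[:3,:3]; o=T[:3,3]
    d=R@d; return o+d*(z-o[2])/d[2]
def load(p):
    a=np.load(p+'.npy',allow_pickle=True).item(); return a["c"],a["s"]
E
python3 - <<'E'
from h import *
c,s=load("pics/top0.png")
A=lambda x,y:((x+.5)/4-.5+240,(y+.5)/4-.5+170)
B=lambda x,y:((x-456+.5)/5.7-.5+435,(y+.5)/5.7-.5+210)
P=[ray(c,A(*p),12) for p in[(120,13),(438,117),(338,432),(15,328)]]
print("base",np.mean(P,0),[np.linalg.norm(P[i]-P[i-1]) for i in range(4)])
d=P[0]-P[1]+P[3]-P[2]; print("unw +y dir",np.degrees(np.arctan2(d[1],d[0])))
print("reel",ray(c,A(218,213),64),"knob top",ray(c,A(210,203),115))
S=[ray(c,B(*p),6) for p in[(604,226),(662,217)]]; print("slot",S,np.mean(S,0))
Q=[ray(c,B(*p),6) for p in[(533,336),(770,300)]]; print("shoulder",Q,np.linalg.norm(Q[0]-Q[1]))
G=[ray(c,B(*p),32) for p in[(607,366),(727,350),(730,380),(612,397)]]; print("grip",np.mean(G,0))
d=Q[0]-Q[1]; print("plate y dir",np.degrees(np.arctan2(d[1],d[0])))
E
```

```text
base [527.05838289  35.97909125  12.        ] [np.float64(185.9778747821458), np.float64(187.8437399664706), np.float64(183.76865785397655), np.float64(188.75600340683957)]
unw +y dir 72.94309833135708
reel [526.538925    36.99407907  64.        ] knob top [526.44534025  36.93221398 115.        ]
slot [array([ 479.74087932, -328.5433445 ,    6.        ]), array([ 483.63135206, -350.9170959 ,    6.        ])] [ 481.68611569 -339.7302202     6.        ]
shoulder [array([ 436.56520363, -301.23426828,    6.        ]), array([ 452.16700244, -392.4333628 ,    6.        ])] 92.52400211421097
grip [ 422.91775351 -347.05570545   32.        ]
plate y dir 99.7078449217715
```

```bash
cat >> h.py <<'E'
from scipy.spatial.transform import Rotation as Ro
def rel(target,yaw):
    "target world TCP mm, yaw of tool y in deg -> tool-frame shift and turn"
    s=r.state(); w,x,y,z=s["orientation"]; R=Ro.from_quat([x,y,z,w]).as_matrix()
    cur=np.degrees(np.arctan2(R[1,1],R[0,1])); print("pos",s["tcp_pos"].round(1),"yaw",round(cur,2),"t",round(s["t"],2),"q6",round(s["q"][5],3),"tilt",R[:2,2].round(4))
    d=(cur-yaw+180)%360-180
    print("shift",(R.T@(np.array(target)-s["tcp_pos"])).round(1),"turn",round(np.radians(d),3))
E
python3 - <<'E'
from h import *
c=r.read_camera("wrist"); print(c["hand_eye"].round(3),c["vfov"])
rel([400,250,250],40); rel([440,40,280],9.7)
E
```

```text
[[-1.00000e-03 -9.57000e-01 -2.90000e-01  7.42700e+01]
 [ 1.00000e+00 -1.00000e-03  0.00000e+00  1.29000e-01]
 [-1.00000e-03 -2.90000e-01  9.57000e-01 -1.75676e+02]
 [ 0.00000e+00  0.00000e+00  0.00000e+00  1.00000e+00]] 63.406214718757155
pos [180.  545.6 197.8] yaw 71.73 t 0.15 q6 -0.206 tilt [-0.0007 -0.0011]
shift [-301.6 -211.8  -52. ] turn 0.554
pos [180.  545.6 197.8] yaw 71.73 t 0.15 q6 -0.206 tilt [-0.0007 -0.0011]
shift [-405.4 -398.8  -81.8] turn 1.083
```

```bash
python3 -m crank '{"deltas":[[[-40,-30,-10,0.1,85],[-85,-65,-20,0.2,85],[-130,-100,-30,0.35,85],[-175,-140,-40,0.5,85],[-225,-190,-50,0.65,85],[-275,-240,-60,0.8,85],[-330,-290,-62,0.95,85],[-385,-335,-62,1.083,85],[-440,-375,-62,1.083,85],[-460,-385,-62,1.083,85]]]}' 40; python3 - <<'E'
from h import *
pic("wrist","pics/w1.png"); rel([423,-349,250],9.7)
E
```

```text
t: 1.4
tcp_pos: [495.2, 36.7, 260.6]
orientation: [0.0, 0.645, 0.764, 0.0]
wrist_force: [1.0, 1.9, 0.5]
grip_width: 0.999
grasp_force: 0.0
pos [499.   30.7 260.2] yaw 9.41 t 1.45 q6 -0.338 tilt [ 0.0024 -0.004 ]
shift [-362.1 -137.1   11.5] turn -0.005
```

View pics/w1.png

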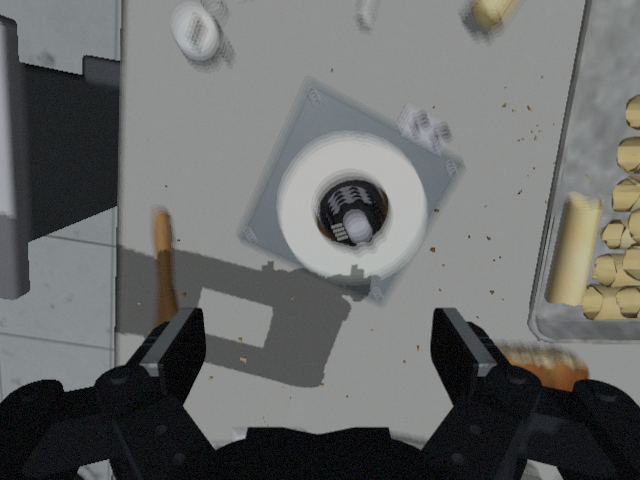

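The picture is motion-blurred because the arm was still settling: reel centre about (353,207), knob top about (357,226), fingers at the bottom. I'll go to the plate and look again from rest.

```bash
python3 -m crank '{"deltas":[[[-50,-20,5,0,85],[-105,-40,12,0,85],[-160,-62,20,0,85],[-215,-84,27,0,85],[-270,-105,33,0,85],[-325,-125,38,0,85],[-365,-137,40,0,85],[-365,-137,40,0,85],[-365,-137,40,0,85],[-365,-137,40,0,85]]]}' 40; python3 - <<'E'
from h import *
pic("wrist","pics/w2.png"); rel([423,-349,100],9.7)
E
```

```text
t: 2.7
tcp_pos: [421.2, -342.9, 220.5]
orientation: [-0.0, 0.644, 0.765, 0.0]
wrist_force: [0.1, 0.3, -0.3]
grip_width: 0.994
grasp_force: 0.0
pos [ 421.2 -342.9  220.6] yaw 9.78 t 2.75 q6 -1.073 tilt [0.0001 0.    ]
shift [ -6.3   0.7 120.6] turn 0.001
```

View pics/w2.png

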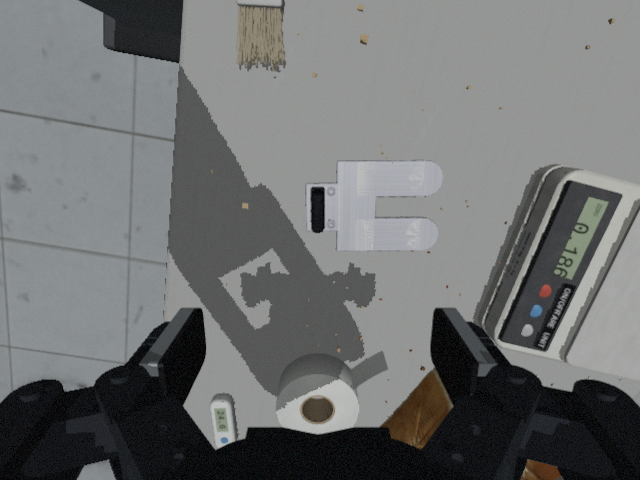

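The plate is clear here: slot end at x≈376 (rows 197–217), plate sides at rows 160 and 250, grip top at x 311–325, rows 187–233.

```bash
python3 - <<'E'
from h import *
c,s=load("pics/w2.png")
f=lambda u,v,z:ray(c,(u,v),z,s).round(1)
a,b=f(376,197,6),f(376,217,6); print("stop",a,b,(a+b)/2)
p=[f(337,160.5,6),f(337,250.5,6),f(425,160,6),f(425,249.5,6)]; print(p,np.linalg.norm(p[0]-p[1]))
for i,j in((0,2),(1,3)): d=p[j]-p[i]; print(np.degrees(np.arctan2(d[1],d[0])))
d=p[0]-p[1];print(np.degrees(np.arctan2(d[1],d[0])))
print("midline",(p[0]+p[1])/2,(p[2]+p[3])/2)
print("grip",f(318,210,32))
m=c["color"][150:265,300:450]
cv2.imwrite("pics/c2.png",cv2.resize(cv2.cvtColor(m,cv2.COLOR_RGB2BGR),None,fx=5,fy=5,interpolation=cv2.INTER_CUBIC))
E
```

```text
stop [ 478.6 -330.3    6. ] [ 483.  -350.6    6. ] [ 480.8  -340.45    6.  ]
[array([ 433. , -301.1,    6. ]), array([ 450.1, -393.1,    6. ]), array([ 518.5, -286. ,    6. ]), array([ 541.5, -376.3,    6. ])] 93.5756912878553
10.015625355107353
10.415136572223833
100.52938431373671
midline [ 441.55 -347.1     6.  ] [ 530.   -331.15    6.  ]
grip [ 421.9 -347.9   32. ]
```

View pics/c2.png

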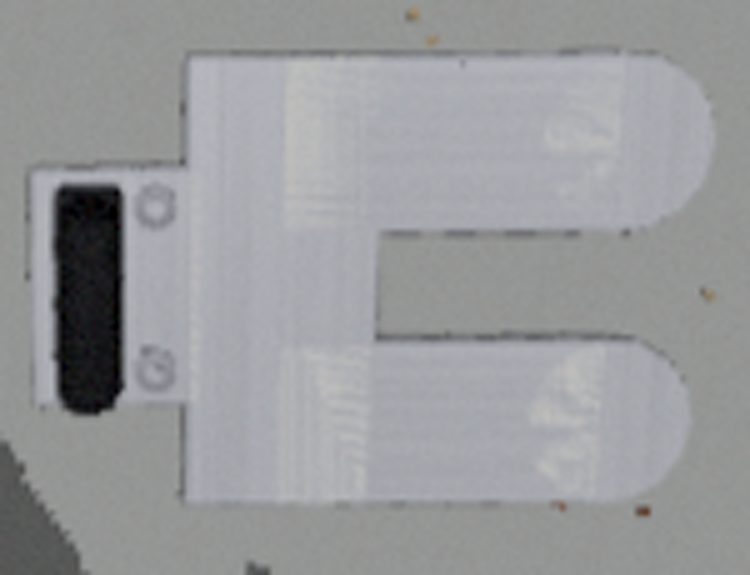

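The plate's yaw is 10.2° and its grip is at about (422.2, −350.7). I'll descend so that the fingertips stay just above the plate, then close along its x.

```bash
python3 -m crank '{"deltas":[[[-8,-0.3,30,-0.007,45],[-8,-0.3,70,-0.007,45],[-8,-0.3,110,-0.007,45],[-8,-0.3,150,-0.007,45],[-8,-0.3,180,-0.007,45],[-8,-0.3,200,-0.007,45],[-8,-0.3,208,-0.007,45],[-8,-0.3,212.5,-0.007,45],[-8,-0.3,212.5,-0.007,45],[-8,-0.3,212.5,-0.007,45]]]}' 40; python3 -m crank '{"deltas":[[[0,0,0,0,20],[0,0,0,0,8],[0,0,0,0,5],[0,0,0,0,5],[0,0,0,0,5],[0,0,0,0,5],[0,0,0,0,5],[0,0,0,0,5],[0,0,0,0,5],[0,0,0,0,5]]]}' 50;  python3 - <<'E'
from h import *
rel([422.2,-350.7,8],10.2)
E
```

```text
t: 4.0
tcp_pos: [422.4, -352.6, 8.9]
orientation: [0.001, 0.642, 0.767, -0.0]
wrist_force: [-0.5, 0.5, 1.4]
grip_width: 0.529
grasp_force: 0.0
t: 5.25
tcp_pos: [421.8, -352.1, 8.0]
orientation: [0.0, 0.642, 0.767, -0.0]
wrist_force: [-0.1, 0.5, 0.7]
grip_width: 0.054
grasp_force: 0.0
pos [ 421.8 -352.1    8. ] yaw 10.08 t 5.25 q6 -1.088 tilt [-0. -0.]
shift [ 1.3  0.6 -0. ] turn -0.002
```

The fingers closed to about 5 mm with no force, so the grasp missed. I'll look before doing anything else.

```bash
python3 - <<'E'
from h import *
c,s=pic("wrist","pics/w3.png"); pic("top","pics/t3.png")
a=c["color"][:,:, ::-1]; b=cv2.imread("pics/t3.png")[200:320,400:540]
o=np.zeros((480,800,3),np.uint8); o[:,:400]=a[:,120:520]; b=cv2.resize(b,(400,343),interpolation=cv2.INTER_CUBIC); o[:343,400:]=b
cv2.imwrite("pics/m3.png",o)
E
```

```text
(no output)
```

View pics/m3.png

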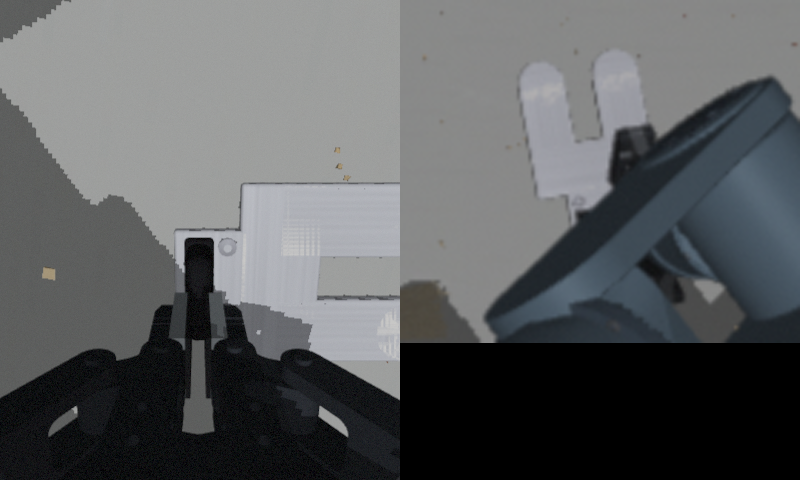

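```bash
python3 - <<'E'
from h import *
c,s=load("pics/w3.png"); H=np.linalg.inv(c["hand_eye"]); f=240/np.tan(np.radians(c["vfov"])/2)
def pr(p): q=H[:3,:3]@np.array(p,float)+H[:3,3]; return (f*q[0]/q[2]+c["cx"]-120).round(0),(f*q[1]/q[2]+c["cy"]).round(0)
print("tcp",pr([0,0,0]),"grasp",pr([0,0,-19]))
print("pad corners",[pr([x,y,z]) for x in(-11,11) for y in(-2.5,2.5) for z in(0,-19)])
print("grip if centred, top z=32 -> tool z -24",[pr([x,y,-24]) for x in(-20,20) for y in(-6,6)],"foot z=6",[pr([x,y,2]) for x in(-20,20) for y in(-6,6)])
img=c["color"][220:350,280:380,::-1]; cv2.imwrite("pics/c3.png",cv2.resize(img,None,fx=5,fy=5,interpolation=cv2.INTER_CUBIC)[:600])
E
```

```text
tcp (np.float64(198.0), np.float64(282.0)) grasp (np.float64(198.0), np.float64(299.0))
pad corners [(np.float64(193.0), np.float64(303.0)), (np.float64(193.0), np.float64(321.0)), (np.float64(203.0), np.float64(303.0)), (np.float64(204.0), np.float64(321.0)), (np.float64(193.0), np.float64(261.0)), (np.float64(193.0), np.float64(276.0)), (np.float64(204.0), np.float64(261.0)), (np.float64(204.0), np.float64(276.0))]
grip if centred, top z=32 -> tool z -24 [(np.float64(185.0), np.float64(345.0)), (np.float64(212.0), np.float64(345.0)), (np.float64(184.0), np.float64(260.0)), (np.float64(213.0), np.float64(260.0))] foot z=6 [(np.float64(187.0), np.float64(317.0)), (np.float64(210.0), np.float64(317.0)), (np.float64(186.0), np.float64(242.0)), (np.float64(211.0), np.float64(242.0))]
```

View pics/c3.png

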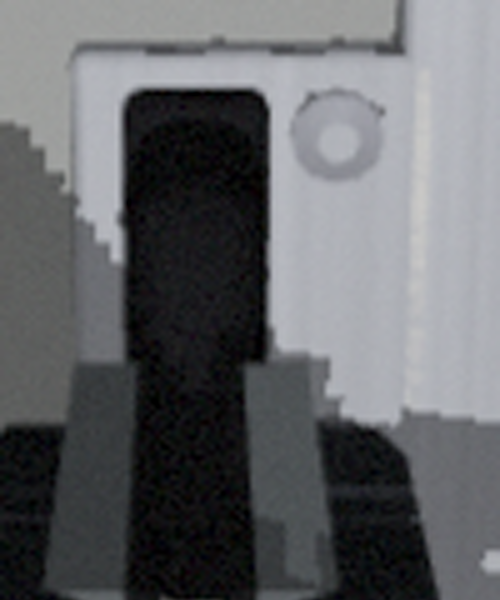

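The grip is where I expected, centred between the pads, and the pads look as if they straddle it. I'll command fully shut and read the force.

```bash
python3 -m crank '{"deltas":[[[0,0,0,0,0],[0,0,0,0,0],[0,0,0,0,0],[0,0,0,0,0],[0,0,0,0,0],[0,0,0,0,0],[0,0,0,0,0],[0,0,0,0,0],[0,0,0,0,0],[0,0,0,0,0]]]}' 50
```

```text
t: 6.6
tcp_pos: [421.9, -352.1, 8.0]
orientation: [0.0, 0.642, 0.767, 0.0]
wrist_force: [-0.0, 1.0, -1.7]
grip_width: 0.001
grasp_force: 0.0
```

The fingers shut completely, so nothing is between the pads. One composite of the scene and wrist views should show where the tips really are.

```bash
python3 - <<'E'
from h import *
c,s=pic("wrist","pics/w4.png"); d,_=pic("scene","pics/s4.png")
a=c["color"][200:480,220:420,::-1]; b=d["color"][270:360,370:470,::-1]
o=np.zeros((560,800,3),np.uint8); o[:,:400]=cv2.resize(a,(400,560)); o[:360,400:]=cv2.resize(b,(400,360),interpolation=cv2.INTER_CUBIC)
b2=d["color"][120:420,300:600,::-1]; o[360:,400:600]=cv2.resize(b2,(200,200),interpolation=cv2.INTER_AREA)
cv2.imwrite("pics/m4.png",o)
f=240/np.tan(np.radians(d["vfov"])/2)
for z in(0,8,33,60):
    q=d["R"]@np.array([421.8,-352.1,z])+d["t"]; print(z,f*q[0]/q[2]+d["cx"],f*q[1]/q[2]+d["cy"])
E
```

```text
0 420.1726871493931 340.2789665622199
8 420.61489680195297 337.957299089333
33 422.0215875419564 330.57196021992576
60 423.5843901014084 322.3670107173069
```

View pics/m4.png

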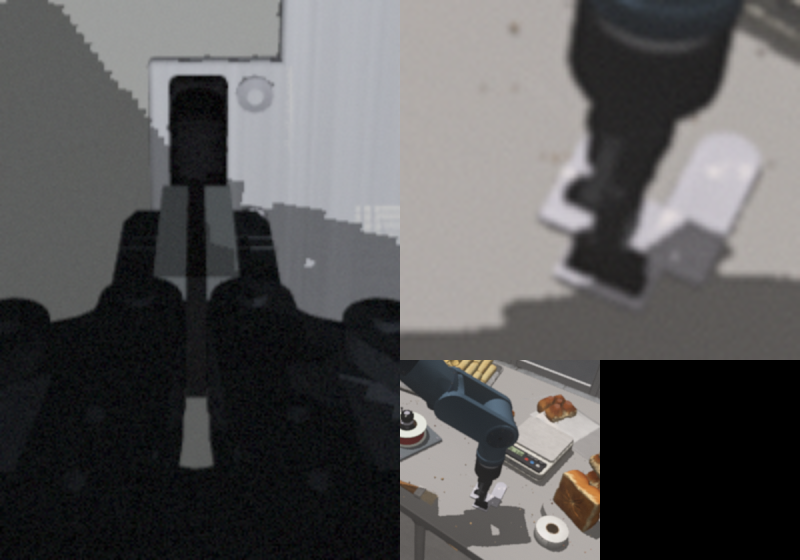

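The scene view puts the fingertips at about pixel (424,331), which corresponds to z≈33 mm. The wrist view agrees: the tip edge is at row 292, where a tip at the reported TCP should appear at row 261. So the real fingertips end some 25–35 mm behind the reported TCP, and the fingers shut just above the grip. I'll open, go lower while watching the force, and close again.

```bash
python3 -m crank '{"deltas":[[[1,0.5,0,0,35],[1,0.5,0,0,35],[1,0.5,0,0,35],[1,0.5,4,0,35],[1,0.5,8,0,35],[1,0.5,12,0,35],[1,0.5,15,0,35],[1,0.5,18,0,35],[1,0.5,20,0,35],[1,0.5,20,0,35]]]}' 50; python3 -m crank '{"deltas":[[[0,0,0,0,0],[0,0,0,0,0],[0,0,0,0,0],[0,0,0,0,0],[0,0,0,0,0],[0,0,0,0,0],[0,0,0,0,0],[0,0,0,0,0],[0,0,0,0,0],[0,0,0,0,0]]]}' 50
```

```text
t: 7.95
tcp_pos: [422.1, -350.9, -12.2]
orientation: [-0.0, 0.642, 0.767, 0.0]
wrist_force: [-0.2, 0.0, -1.2]
grip_width: 0.411
grasp_force: 0.0
t: 9.2
tcp_pos: [422.3, -351.2, -11.7]
orientation: [0.0, 0.642, 0.767, -0.0]
wrist_force: [-0.1, 1.4, 5.0]
grip_width: 0.121
grasp_force: 51.7
```

It now has a firm hold: 52 N, about 10 mm open. Next I'll lift and carry the plate over to the front of the stud.

```bash
python3 -m crank '{"deltas":[[[0,0,-3,0,0],[0,0,-8,0,0],[0,0,-18,0,0],[0,0,-30,0,0],[0,0,-45,0,0],[0,0,-60,0,0],[0,0,-75,0,0],[10,0,-85,0,0],[25,0,-87,0,0],[50,0,-87,0,0]]]}' 50; python3 -m crank '{"deltas":[[[35,2,0,0,0],[75,5,0,0,0],[115,7,0,0,0],[155,9,0,0,0],[195,11,0,0,0],[235,13,0,0,0],[270,15,0,0,0],[295,16,0,0,0],[308,16.5,0,0,0],[313,16.5,0,0,0]]]}' 50; python3 - <<'E'
from h import *
rel([374,9,75],10.2)
E
```

```text
t: 10.45
tcp_pos: [413.0, -300.5, 74.8]
orientation: [-0.0, 0.642, 0.766, 0.0]
wrist_force: [1.1, 0.4, -1.6]
grip_width: 0.12
grasp_force: 50.9
t: 11.7
tcp_pos: [374.3, 10.0, 74.8]
orientation: [-0.0, 0.642, 0.767, -0.0]
wrist_force: [0.5, 0.2, -1.4]
grip_width: 0.117
grasp_force: 50.9
pos [374.3  10.   74.8] yaw 10.16 t 11.7 q6 -0.47 tilt [-0.0004 -0.    ]
shift [-0.9 -0.5 -0.2] turn -0.001
```

```bash
python3 - <<'E'
from h import *
d,_=pic("top","pics/t5.png"); e,_=pic("scene","pics/s5.png"); pic("wrist","pics/w5.png")
a=d["color"][170:290,240:360,::-1]; b=e["color"][175:265,255:365,::-1]
o=np.zeros((600,800,3),np.uint8); o[:480,:480]=cv2.resize(a,(480,480),interpolation=cv2.INTER_CUBIC); o[:262,480:]=cv2.resize(b,(320,262),interpolation=cv2.INTER_CUBIC)
w=cv2.imread("pics/w5.png")[:, 280:]; o[262:562,480:705]=cv2.resize(w,(225,300),interpolation=cv2.INTER_AREA)
cv2.imwrite("pics/m5.png",o)
E
```

```text
(no output)
```

View pics/m5.png

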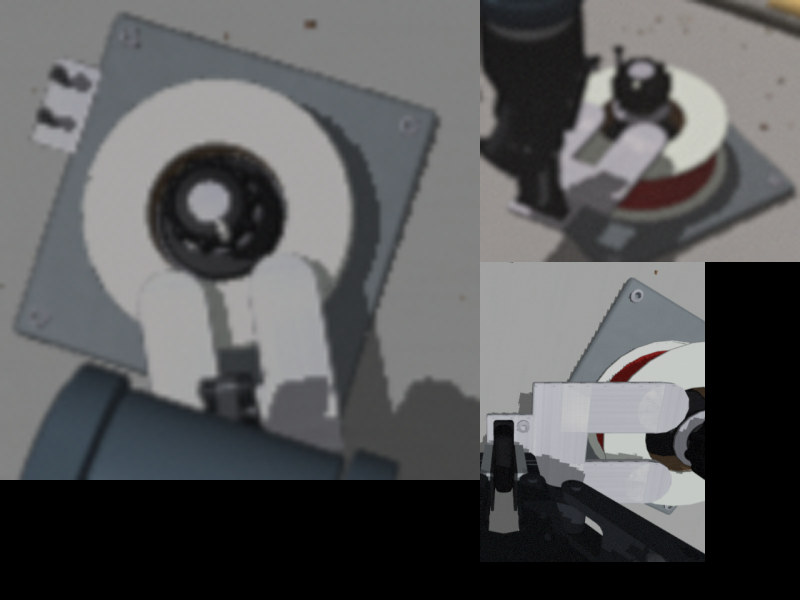

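The top crop shows the fork arms in front of the knob: inner edges at about (207,290)/(251,290) and (215,350)/(258,350). The knob top is at (209,201). I'll work out the lateral offset.

```bash
python3 - <<'E'
from h import *
c,s=load("pics/t5.png"); A=lambda x,y:((x+.5)/4-.5+240,(y+.5)/4-.5+170)
g=lambda x,y,z:ray(c,A(x,y),z)
m1=(g(207,290,93)+g(251,290,93))/2; m2=(g(215,350,93)+g(258,350,93))/2
print(m1,m2,np.linalg.norm(g(207,290,93)-g(251,290,93)))
u=np.array([np.cos(np.radians(10.2)),np.sin(np.radians(10.2))]); n=np.array([-u[1],u[0]])
S=np.array([526.6,36.4])
print("lateral m1,m2 vs stud",(m1[:2]-S)@n,(m2[:2]-S)@n, "tcp line",(r.state()["tcp_pos"][:2]-S)@n)
print("knob head ring centre @105/112",g(217,212,105),g(209,201,112))
# dark disc (knob+hole) and white reel centre by code
im=cv2.imread("pics/top0.png"); k=cv2.cvtColor(im[170:284,240:354],cv2.COLOR_BGR2GRAY)
w=((k>140)*255).astype(np.uint8); cs=max(cv2.findContours(w,0,1)[0],key=cv2.contourArea); (x,y),R=cv2.minEnclosingCircle(cs); print("reel px",x+240,y+170,R,ray(c,(x+240,y+170),64))
w5,s5=load("pics/w5.png")
print("wrist: slot edges")
f=lambda u,v,z:ray(w5,(u,v),z,s5)
E
```

```text
[483.70114042  27.9702114   93.        ] [452.73447391  23.39874509  93.        ] 22.798428708429768
lateral m1,m2 vs stud -0.699827511628107 0.2846795250225771 tcp line -0.12515986955651215
knob head ring centre @105/112 [522.91757219  34.10089954 105.        ] [527.77808448  37.72847266 112.        ]
reel px 293.7219772338867 222.78533554077148 33.32611083984375 [526.71679919  37.85816032  64.        ]
wrist: slot edges
```

```bash
python3 -m crank '{"deltas":[[[0.5,-0.5,4,0,0],[0.5,-0.5,9,0,0],[0.5,-0.5,13,0,0],[0.5,-0.5,16,0,0],[0.5,-0.5,18,0,0],[0.5,-0.5,19,0,0],[0.5,-0.5,20,0,0],[0.5,-0.5,20.5,0,0],[0.5,-0.5,20.5,0,0],[0.5,-0.5,20.5,0,0]]]}' 50; python3 - <<'E'
from h import *
s=r.state(); print(s["wrist_force"],s["ft_torque"]); rel([374,9,54],10.2)
E
```

```text
t: 13.1
tcp_pos: [374.3, 9.7, 54.5]
orientation: [0.0, 0.642, 0.767, 0.0]
wrist_force: [-0.4, -0.4, -2.3]
grip_width: 0.122
grasp_force: 50.9
[-0.43423309 -0.42861926 -2.28367788] [-0.03461719  0.10074828  0.01592297]
pos [374.3   9.7  54.5] yaw 10.09 t 13.1 q6 -0.47 tilt [ 0.0001 -0.0001]
shift [-0.6 -0.4  0.5] turn -0.002
```

```bash
python3 -m crank '{"deltas":[[[0.3,4,0.5,0,0],[0.3,8,0.5,0,0],[0.3,13,0.5,0,0],[0.3,18,0.5,0,0],[0.3,23,0.5,0,0],[0.3,28,0.5,0,0],[0.3,33,0.5,0,0],[0.3,38,0.5,0,0],[0.3,43,0.5,0,0],[0.3,45,0.5,0,0]]]}' 50; python3 - <<'E'
from h import *
s=r.state(); print(s["wrist_force"],s["ft_torque"]); rel([374,9,54],10.2)
E
```

```text
t: 14.35
tcp_pos: [418.9, 17.9, 54.0]
orientation: [0.0, 0.642, 0.767, 0.0]
wrist_force: [-0.0, -0.3, -2.2]
grip_width: 0.122
grasp_force: 50.8
[-0.03268007 -0.28608898 -2.24149711] [-0.02334898  0.10862949  0.0040404 ]
pos [418.9  17.9  54. ] yaw 10.09 t 14.35 q6 -0.418 tilt [ 0.0001 -0.    ]
shift [ -0.9 -45.7  -0. ] turn -0.002
```

```bash
python3 -m crank '{"deltas":[[[0,5,0,0,0],[0,10,0,0,0],[0,15,0,0,0],[0,20,0,0,0],[0,25,0,0,0],[0,30,0,0,0],[0,34,0,0,0],[0,37,0,0,0],[0,39,0,0,0],[0,40.5,0,0,0]]]}' 50; python3 - <<'E'
from h import *
s=r.state(); print(s["wrist_force"],s["ft_torque"]); rel([374,9,54],10.2)
E
```

```text
t: 15.6
tcp_pos: [458.4, 25.0, 54.0]
orientation: [-0.0, 0.642, 0.767, -0.0]
wrist_force: [0.1, -0.1, -1.6]
grip_width: 0.124
grasp_force: 50.9
[ 0.13127572 -0.06438564 -1.59081807] [-0.06735359  0.0516801  -0.00545015]
pos [458.4  25.   54. ] yaw 10.09 t 15.6 q6 -0.381 tilt [-0.0001  0.    ]
shift [ -1.  -85.9  -0. ] turn -0.002
```

```bash
python3 -m crank '{"deltas":[[[0,0.5,0,0,0],[0,0.8,0,0,0],[0,1.1,0,0,0],[0,1.4,0,0,0],[0,1.7,0,0,0],[0,2,0,0,0],[0,2.3,0,0,0],[0,2.5,0,0,0],[0,2.5,0,0,0],[0,2.5,0,0,0]]]}' 50; python3 - <<'E'
from h import *
s=r.state(); print(s["wrist_force"],s["ft_torque"]); rel([374,9,54],10.2)
E
```

```text
t: 16.85
tcp_pos: [460.4, 25.4, 53.9]
orientation: [-0.0, 0.642, 0.767, -0.0]
wrist_force: [-1.7, -0.9, 0.4]
grip_width: 0.119
grasp_force: 51.1
[-1.71065182 -0.85733116  0.42167346] [-0.14989118  0.63958006 -0.0431502 ]
pos [460.4  25.4  53.9] yaw 10.09 t 16.85 q6 -0.379 tilt [-0.0009 -0.    ]
shift [ -1.  -88.   -0.1] turn -0.002
```

The torque rise, and a travel that matches the 2.5 mm stop, show the slot is home. I'll back off 2 mm, lower onto the reel and open slightly.

```bash
python3 -m crank '{"deltas":[[[0,-1,0,0,0],[0,-2,0,0,0],[0,-2,0.4,0,0],[0,-2,0.8,0,0],[0,-2,1.1,0,0],[0,-2,1.4,0,0],[0,-2,1.6,0,0],[0,-2,1.7,0,0],[0,-2,1.7,0,0],[0,-2,1.7,0,0]]]}' 50; python3 - <<'E'
from h import *
s=r.state(); print(s["wrist_force"],s["ft_torque"]); rel([374,9,54],10.2)
E
```

```text
t: 18.1
tcp_pos: [458.9, 25.0, 52.3]
orientation: [0.0, 0.642, 0.767, -0.0]
wrist_force: [0.2, -0.7, -1.4]
grip_width: 0.118
grasp_force: 51.0
[ 0.19209207 -0.70282333 -1.39268841] [ 0.00645307  0.07281139 -0.02468564]
pos [458.9  25.   52.3] yaw 10.09 t 18.1 q6 -0.381 tilt [ 0. -0.]
shift [ -0.9 -86.4  -1.7] turn -0.002
```

```bash
python3 -m crank '{"deltas":[[[0,0,0.2,0,0],[0,0,0.4,0,0],[0,0,0.6,0,0],[0,0,0.7,0,0],[0,0,0.7,0,0],[0,0,0.7,0,14],[0,0,0.7,0,18],[0,0,0.7,0,24],[0,0,0.7,0,30],[0,0,0.7,0,30]]]}' 20; python3 - <<'E'
from h import *
s=r.state(); print(s["wrist_force"],s["ft_torque"]); rel([374,9,54],10.2)
E
```

```text
t: 19.35
tcp_pos: [458.9, 25.0, 51.5]
orientation: [-0.0, 0.642, 0.767, -0.0]
wrist_force: [0.2, -0.5, -0.2]
grip_width: 0.35
grasp_force: 0.0
[ 0.19139544 -0.45931962 -0.19697869] [-0.02283653  0.01441765  0.04744259]
pos [458.9  25.   51.5] yaw 10.08 t 19.35 q6 -0.381 tilt [-0.0001  0.    ]
shift [ -0.9 -86.4  -2.5] turn -0.002
```

The plate is released. I'll go straight up, over to the knob axis, and wind the wrist back anticlockwise for the screwing stroke.

```bash
python3 -m crank '{"deltas":[[[0,0,-10,0,30],[0,0,-30,0,30],[0,0,-55,0,30],[0,0,-85,-0.1,40],[0,0,-110,-0.28,60],[-0.1,20,-115,-0.46,75],[-0.1,40,-115,-0.64,75],[-0.1,60,-115,-0.82,75],[-0.1,69,-115,-1.0,75],[-0.1,69,-115,-1.18,75]]]}' 60; python3 -m crank '{"deltas":[[[0,0,0,-0.18,75],[0,0,0,-0.36,75],[0,0,0,-0.54,75],[0,0,0,-0.72,75],[0,0,0,-0.9,75],[0,0,0,-1.08,75],[0,0,0,-1.26,75],[0,0,0,-1.4,75],[0,0,0,-1.4,75],[0,0,0,-1.4,75]]]}' 60; python3 - <<'E'
from h import *
s=r.state(); print(s["wrist_force"],s["ft_torque"],s["grip_width"]); rel([526.7,36.9,54],10.2)
pic("wrist","pics/w6.png"); pic("top","pics/t6.png"); pic("scene","pics/s6.png")
E
```

```text
t: 20.6
tcp_pos: [527.5, 37.1, 167.2]
orientation: [0.0, 0.104, 0.995, 0.0]
wrist_force: [0.0, 1.0, 0.0]
grip_width: 0.878
grasp_force: 0.0
t: 21.85
tcp_pos: [526.9, 37.0, 167.0]
orientation: [0.0, -0.557, 0.83, -0.0]
wrist_force: [0.2, 0.2, 0.4]
grip_width: 0.877
grasp_force: 0.0
[0.22028762 0.18211676 0.37359511] [-0.0224052  -0.0461133  -0.01458564] 0.8773381033994924
pos [526.9  37.  167. ] yaw 157.75 t 21.85 q6 -2.908 tilt [ 0.0004 -0.0001]
shift [  0.2   0.2 113. ] turn 2.575
```

I've used all my picture views, so from here I'll go by force and torque. Descending around the knob, watching the force.

```bash
python3 -m crank '{"deltas":[[[0.2,0.2,20,0,75],[0.2,0.2,45,0,75],[0.2,0.2,65,0,75],[0.2,0.2,80,0,75],[0.2,0.2,90,0,75],[0.2,0.2,98,0,75],[0.2,0.2,104,0,75],[0.2,0.2,109,0,75],[0.2,0.2,112,0,75],[0.2,0.2,112,0,75]]]}' 60; python3 - <<'E'
from h import *
s=r.state(); print(s["wrist_force"],s["ft_torque"],s["grip_width"]); rel([526.7,36.9,54],10.2)
E
```

```text
t: 23.25
tcp_pos: [526.5, 36.9, 54.5]
orientation: [-0.0, -0.559, 0.829, 0.0]
wrist_force: [-0.0, 0.7, 0.5]
grip_width: 0.875
grasp_force: 0.0
[-0.03260492  0.73336558  0.54555767] [ 0.01549321 -0.00185247  0.04147121] 0.8751792340735333
pos [526.5  36.9  54.5] yaw 157.91 t 23.25 q6 -2.911 tilt [-0.0002  0.    ]
shift [-0.  -0.2  0.5] turn 2.578
```

```bash
python3 -m crank '{"deltas":[[[0,0,0,0,65],[0,0,0,0,58],[0,0,0,0,52],[0,0,0,0,48],[0,0,0,0,40],[0,0,0,0,40],[0,0,0,0,40],[0,0,0,0,40],[0,0,0,0,40],[0,0,0,0,40]]]}' 50; python3 - <<'E'
from h import *
s=r.state(); print(s["wrist_force"],s["ft_torque"],s["grip_width"]*85.4); rel([526.7,36.9,54],10.2)
E
```

```text
t: 24.5
tcp_pos: [526.6, 37.0, 55.1]
orientation: [-0.0, -0.559, 0.829, -0.0]
wrist_force: [-2.5, 0.6, 5.8]
grip_width: 0.567
grasp_force: 50.6
[-2.46961448  0.62543516  5.78702037] [0.07365085 0.42410119 0.01247305] 48.40579064421865
pos [526.6  37.   55.1] yaw 157.91 t 24.5 q6 -2.911 tilt [-0. -0.]
shift [ 0.  -0.1  1.1] turn 2.578
```

The head is gripped: 48.4 mm, 51 N. I'll turn clockwise, following the thread by 1.27 mm per rad.

```bash
python3 -m crank '{"deltas":[[[0,0,0.2,0.17,40],[0,0,0.4,0.34,40],[0,0,0.6,0.51,40],[0,0,0.9,0.68,40],[0,0,1.1,0.85,40],[0,0,1.3,1.02,40],[0,0,1.5,1.19,40],[0,0,1.7,1.36,40],[0,0,1.9,1.5,40],[0,0,1.9,1.5,40]]]}' 50; python3 - <<'E'
from h import *
s=r.state(); print(s["wrist_force"],s["ft_torque"],s["grip_width"]*85.4); rel([526.7,36.9,54],10.2)
E
```

```text
t: 25.75
tcp_pos: [526.5, 37.2, 53.2]
orientation: [-0.0, 0.158, 0.988, 0.0]
wrist_force: [-3.1, 0.2, 5.3]
grip_width: 0.568
grasp_force: 50.6
[-3.13698654  0.22826349  5.2865106 ] [ 0.23100733  0.45812792 -0.03556541] 48.548059687845374
pos [526.5  37.2  53.2] yaw 71.87 t 25.75 q6 -1.409 tilt [-0.0001  0.0004]
shift [-0.3 -0.2 -0.8] turn 1.076
```

```bash
cat > m.py <<'E'
from h import *
s=r.state(); w,x,y,z=s["orientation"]; R=Ro.from_quat([x,y,z,w]).as_matrix()
yaw=np.degrees(np.arctan2(R[1,1],R[0,1])); a=(157.91-yaw)%360
print("turned",round(a,1),"t",s["t"],"q6",s["q"][5].round(3),"F",s["wrist_force"].round(2),"M",s["ft_torque"].round(3),"tau6",s["joint_torque"][5].round(3),"vel6",s["joint_vel"][5].round(3),s["tcp_pos"].round(1),(s["grip_width"]*85.4).round(2))
E
python3 -m crank '{"deltas":[[[0,0,0.1,0.06,40],[0,0,0.2,0.12,40],[0,0,0.2,0.18,40],[0,0,0.3,0.24,40],[0,0,0.4,0.3,40],[0,0,0.5,0.36,40],[0,0,0.5,0.42,40],[0,0,0.6,0.48,40],[0,0,0.7,0.54,40],[0,0,0.8,0.6,40]]]}' 50; python3 m.py
```

```text
t: 27.0
tcp_pos: [526.6, 37.3, 52.4]
orientation: [-0.0, 0.442, 0.897, 0.0]
wrist_force: [-1.6, 1.5, 6.6]
grip_width: 0.568
grasp_force: 50.7Traceback (most recent call last):
  File "m.py", line 4, in <module>
    print("turned",round(a,1),"t",s["t"],"q6",s["q"][5].round(3),"F",s["wrist_force"].round(2),"M",s["ft_torque"].round(3),"tau6",s["joint_torque"][5].round(3),"vel6",s["joint_vel"][5].round(3),s["tcp_pos"].round(1),(s["grip_width"]*85.4).round(2))
                                                                                                                                                                                                                        ^^^^^^^^^^^^^^^^^^^^^^^^^^^^
AttributeError: 'float' object has no attribute 'round'
```

```bash
sed -i 's/(s\["grip_width"\]\*85.4).round(2)/round(s["grip_width"]*85.4,2)/' m.py; python3 m.py
python3 -m crank '{"deltas":[[[0,0,0,0.04,40],[0,0,0.1,0.08,40],[0,0,0.1,0.12,40],[0,0,0.2,0.16,40],[0,0,0.2,0.2,40],[0,0,0.3,0.24,40],[0,0,0.3,0.28,40],[0,0,0.4,0.32,40],[0,0,0.4,0.36,40],[0,0,0.5,0.4,40]]]}' 50 >/dev/null; python3 m.py
```

```text
turned 120.4 t 27.0 q6 -0.809 F [-1.62  1.55  6.61] M [0.254 0.419 0.039] tau6 -0.605 vel6 0.476 [526.6  37.3  52.4] 48.49
turned 143.3 t 28.25 q6 -0.41 F [-1.88  1.47  5.08] M [ 0.256  0.371 -0.032] tau6 -0.393 vel6 0.317 [526.6  37.3  51.9] 48.17
```

```bash
python3 -m crank '{"deltas":[[[0,0,0,0.04,40],[0,0,0.1,0.08,40],[0,0,0.1,0.12,40],[0,0,0.2,0.16,40],[0,0,0.2,0.2,40],[0,0,0.3,0.24,40],[0,0,0.3,0.28,40],[0,0,0.4,0.32,40],[0,0,0.4,0.36,40],[0,0,0.5,0.4,40]]]}' 50 >/dev/null; python3 m.py
```

```text
turned 166.2 t 29.5 q6 -0.01 F [-1.67  2.72  4.38] M [0.29  0.317 0.005] tau6 -0.393 vel6 0.318 [526.7  37.3  51.4] 48.51
```

```bash
python3 -m crank '{"deltas":[[[0,0,0,0.04,40],[0,0,0.1,0.08,40],[0,0,0.1,0.12,40],[0,0,0.2,0.16,40],[0,0,0.2,0.2,40],[0,0,0.3,0.24,40],[0,0,0.3,0.28,40],[0,0,0.4,0.32,40],[0,0,0.4,0.36,40],[0,0,0.5,0.4,40]]]}' 50 >/dev/null; python3 m.py
```

```text
turned 189.1 t 30.75 q6 0.39 F [-1.43  2.21  4.9 ] M [0.326 0.258 0.04 ] tau6 -0.373 vel6 0.317 [526.8  37.3  50.9] 48.53
```

```bash
python3 -m crank '{"deltas":[[[0,0,0,0.04,40],[0,0,0.1,0.08,40],[0,0,0.1,0.12,40],[0,0,0.2,0.16,40],[0,0,0.2,0.2,40],[0,0,0.3,0.24,40],[0,0,0.3,0.28,40],[0,0,0.4,0.32,40],[0,0,0.4,0.36,40],[0,0,0.5,0.4,40]]]}' 50 >/dev/null; python3 m.py
```

```text
turned 212.1 t 32.0 q6 0.79 F [-2.26  1.48  5.06] M [0.193 0.288 0.168] tau6 -0.307 vel6 0.318 [526.9  37.2  50.4] 48.29
```

The torque is climbing: touch was at about 182° of turning. One more equal step will confirm it.

```bash
python3 -m crank '{"deltas":[[[0,0,0,0.04,40],[0,0,0.1,0.08,40],[0,0,0.1,0.12,40],[0,0,0.2,0.16,40],[0,0,0.2,0.2,40],[0,0,0.3,0.24,40],[0,0,0.3,0.28,40],[0,0,0.4,0.32,40],[0,0,0.4,0.36,40],[0,0,0.5,0.4,40]]]}' 50 >/dev/null; python3 m.py
```

```text
turned 235.0 t 33.25 q6 1.19 F [-1.46  0.36  5.48] M [0.209 0.342 0.181] tau6 -0.24 vel6 0.319 [526.9  37.2  50. ] 48.42
```

Three points on a straight line (0.26 N m per quarter turn) put touch at 182.2°, so the target is 272.2°, another 0.65 rad.

```bash
python3 -m crank '{"deltas":[[[0,0,0.1,0.08,40],[0,0,0.2,0.16,40],[0,0,0.3,0.24,40],[0,0,0.4,0.32,40],[0,0,0.5,0.4,40],[0,0,0.6,0.48,40],[0,0,0.7,0.56,40],[0,0,0.8,0.62,40],[0,0,0.8,0.65,40],[0,0,0.8,0.65,40]]]}' 50 >/dev/null; python3 m.py
python3 -m crank '{"deltas":[[[0,0,0,0,50],[0,0,0,0,53],[0,0,0,0,56],[0,0,0,0,62],[0,0,0,0,75],[0,0,0,0,75],[0,0,0,0,75],[0,0,0,0,75],[0,0,0,0,75],[0,0,0,0,75]]]}' 20; python3 m.py
```

```text
turned 272.1 t 34.5 q6 1.839 F [-1.46 -0.04  4.77] M [0.095 0.364 0.149] tau6 0.256 vel6 -0.01 [526.9  37.   49.3] 48.57
t: 35.75
tcp_pos: [526.6, 36.9, 48.6]
orientation: [0.0, 0.978, -0.21, -0.0]
wrist_force: [-0.1, -0.7, 0.3]
grip_width: 0.877
grasp_force: 0.0
turned 272.2 t 35.75 q6 1.839 F [-0.06 -0.7   0.28] M [-0.052 -0.058 -0.056] tau6 0.0 vel6 0.001 [526.6  36.9  48.6] 74.93
```

```bash
python3 -m crank '{"deltas":[[[0,0,-8,0,75],[0,0,-20,0,75],[0,0,-40,0,75],[0,0,-65,0,75],[0,0,-90,0,75],[0,0,-110,0,75],[0,0,-120,0,75],[0,0,-120,0,75],[0,0,-120,0,75],[0,0,-120,0,75]]]}' 20; python3 - <<'E'
from h import *
print(r.close_job())
E
```

```text
t: 37.0
tcp_pos: [525.9, 37.0, 167.6]
orientation: [0.0, 0.978, -0.21, -0.001]
wrist_force: [-0.8, 0.1, 0.1]
grip_width: 0.876
grasp_force: 0.0
the job is handed in; nothing more can be done
None
```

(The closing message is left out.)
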